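Find the full lift of a cam lobe on bench centres

ROBOT

A 6-joint arm with a two-finger parallel gripper is mounted at the origin on the work surface. World frame = base frame: x ahead of the robot, y to its left, z up, the work surface at z = 0. Lengths are in m, angles in degrees, forces in N, time in s.
With the tool pointing down it reaches from about 0.35 to 0.875 m from the base axis. Payload 4.2 kg.
Tool frame: the origin (TCP) lies midway between the tips of the shut fingers; the grasp point (between the pads) lies 19 mm behind it; z points along the fingers, y is the line along which they close (so a half turn about z gives the same grasp; the last joint's range is limited). The gripper opens to 87 mm and grips with 3 to 60 N. Pads are 19 mm wide; open, the fingers measure 117 mm over their backs; the gripper's body (75 mm by 190 mm) begins 51 mm behind the grasp point.
Start: joints at [-56.86, 22.042, 0.453, 0, -68.411, -14.817], TCP at [0.197, -0.593, 0.223] pointing down, gripper open.
Joint ranges: [-179.83, 179.83], [-69.29, 118.12], [-61.27, 80.66], [-181.25, 117.63], [-171.15, -9.14], [-177.46, 177.46]. Speed limits (degrees/s): [159.86, 159.86, 180, 180, 180, 180].

INTERFACE

Orientations are given as a 3x3 rotation matrix whose columns are the frame's x, y, z axes.
In Python, from bench import * gives the robot as it stands.
- The arm moves only by the tool jog_arm, never from a script. Its argument "moves" is a list of rows, each a list of 3 entries, a list of its own where there are three numbers: the shift along the tool's x, y, z in mm, then the turn about the tool's z in degrees, then the finger opening in mm, from 0 to 87. In form: [[[dx, dy, dz], yaw, grip], ...]. A call has 1 to 5 rows; each row is the pose to reach, as a shift and turn from the pose commanded when the call began, along the tool's axes at that moment; what a row does not reach only later rows make up. A row lasts 1/12 s, in which the tool goes at most 41.7 mm and 7.16 degrees, less where a joint would pass 70% of its speed; a pose out of reach is approached as far as the arm can. A call with a gripper value outside its range is refused whole. The fingers move at their own pace and stop on an object; "newtons" is the grip in N (left out, the last holds). Time passes only in rows, so rows that repeat a pose let the fingers close. It gives the time, the measured TCP pose, the force, the opening and the grip force at its end, in the units of the state.
- get_state(): the state, without advancing time (a new reading comes with each control period).
- snapshot(name): name is "scene" or "top" or "wrist"; returns the picture (420x560x3 uint8, red, green, blue); there is no depth.
- camera_info(name): a dict with "mtx" (3x3 intrinsics, pixels), "D" ([k1, k2, p1, p2, k3] as OpenCV has them; the pictures are not rectified), "rvec" (rotation vector, rad) and "tvec" (3), from world to camera coordinates, as OpenCV has them. Camera axes: x right, y down, z forward; pixel columns grow to the right and rows downward; lengths in m; the calibration is good to about 2 mm. A picture is of the moment at which its call begins: read the wrist's pose just before it. camera_info takes no time and is no camera call; for the wrist camera it gives the pose at the moment of the call.
- hand_in(): hands the job in; it is judged then, once.
Trained networks look in the newest picture that a camera, given by its name, has taken for a name from the list of things; names that differ only in an ending like _2 or _b are one class to them, and where a whole thing is asked for, a point or a joint stands for the part that bears it (a point fixed in the world has none). Each returns a list of dicts, best first, with "p" (0 to 1); they miss things now and then, are a little off and sometimes report something else, mostly with a low value. They report only what shows in the picture. A call takes as long as a camera call.
- boxes_of(camera, name): "at" ([column, row] as shares, 0 to 1, of the picture: columns of its width, rows of its height, amid what is visible of it).
The state is a dict: "t": time; "joint_pos": joint angles; "qd": joint speeds; "effort": joint torques, N m; "tool_pos": TCP position; "orientation": TCP orientation; "force": force on the tool from outside, world axes, zero at the start; "torque": the same for the moment, N m; "opening": opening from 0.0 (shut) to 1.0 (fully open); "grip_force": force on a finger pad.
Only numpy, scipy, OpenCV 4.12 (cv2) and the standard library are available. Lean on these libraries where they do the work, as an engineer would, in place of code of your own. Each camera call takes 0.05 s, during which the arm holds its last target. There are 200 camera calls.

TASK

Check this cam lobe: pull the gauge slide up to the camshaft until the round back of the lobe presses the gauge's plunger in by about 2 mm. Then, leaving the slide there, turn the camshaft by its gear until the gauge shows the lobe's full lift, and leave it standing at the peak. Use a light grip, do not push the shaft off its headstock centre, never run the plunger to the end of its travel, and leave the other things on the table alone.

Things in the scene. Friction and masses are not known exactly. Their poses are not given: they have to be found in the camera images.
- bench: grey bench centres, fixed: a bed 100 x 400 x 45 mm, a 138 mm tall stock at each end (from 120 mm either side of the middle) and a camshaft between. Origin on the table under the bed's middle; x points away from the robot, square to the camshaft; y along it towards gear and headstock; z up. Camshaft axis: parallel to y, 115 mm above the origin, x = 0
- gear_centre (a point): centre of the camshaft's gear, on the axis, shaft home. A steel disc 85 mm across, 10 mm thick (flat faces along bench y), on a shaft of 27 mm. It turns with a drag of about 0.07 N m, through any angle, and stays where left. Turn it by pinching its rim from above, face to face, swinging it over the top and taking a new hold
- lobe_centre (a point): point on the camshaft's axis beside the plunger, which meets the lobe from bench +x. Lobe 10 mm wide: round back of radius 15 mm, one nose reaching 22 mm: full lift 7 mm, rising over about 55 degrees each side of the nose. At first the nose is 80 to 185 degrees short of the plunger, in the turn that takes the gear's top away from the robot
- gauge_slide (a joint): steel slide that carries the gauge on a rail square to the camshaft: 0 = fully back, grows (m) towards the camshaft (bench -x), range 45 mm, starts at 0 to 15 mm; the plunger meets the lobe's round back at 30 mm. It drags with about 5 N and stays where it is left
- pull_post (a point): centre of the top of the slide's pull post, a knurled upright knob 18 mm across and 30 mm tall on a thinner stem, its top 130 mm above the table, 59 mm beside the gauge; it moves with the slide
- plunger_tip (a point): foremost point of the gauge's plunger, a horizontal pin with a 6 mm ball end on the gauge's side towards the camshaft; under its spring it sinks about 0.3 mm into the lobe, so at the peak it stands about 21.7 mm from the axis
- plunger (a joint): how far the plunger is pushed into the gauge (m): 0 = free, end of travel at 12 mm. Spring force 0.7 N free, 1.4 N at the end
- pointer (a joint): angle (rad) of the black pointer on the gauge's upward white dial (57 mm across), clockwise from above: 0.4 rad for each mm of plunger, 0 = plunger free. The dial's top is 129 mm above the table
- tail_centre (a joint): sprung centre in the tailstock (m): 0 = shaft home on the headstock's solid centre, grows as the shaft is pushed along its axis away from the headstock (bench -y). It takes 8 N to start and 2 N more for each mm
- tappet_a: steel valve tappet standing on its wide head near the gauge rail: head 28 mm across, stem 18 mm, 42 mm tall; origin under its foot
- tappet_b: another tappet like it, standing beyond the gear
- oil_bottle: white plastic oil bottle with a black cap, 48 mm across, 130 mm tall; origin under its foot
- grease_jar: squat grey jar with a steel lid, 64 mm across, 55 mm tall; origin under its foot
- screwdriver: black-handled screwdriver lying flat; origin under its middle
- wrench: steel wrench lying flat; origin under its middle
- micrometer: outside micrometer with a C-shaped grey frame, lying flat; origin under its frame

How it is judged:
By the outcome, as a careful person would: the job done as asked, in the order asked, and still so for the second after the job is handed in, with the robot touching nothing.
It also fails if it takes over 67 s, if anything falls off the work surface, if the arm or the gripper's body presses on something with over 40 N, if the wrist force passes 120 N, or if a joint passes its speed limit or range.

## Working session

There is one attempt and no reset: what is moved stays moved. The work goes in short steps, Python scripts to look and compute and a tool call to move; the robot and the scene stay as the last step left them, time stands still between calls to the robot, and variables do not carry over. Pictures are saved under pics/ and viewed, at most 10 in all, crops included, and the job is handed in when it is done.

Besides the shell and the picture viewer there is one more tool, called after "Request:" by a JSON object that holds its "fn" and its "kwargs", one argument or row to a line. jog_arm: Moves the arm, as the interface text tells. Its arguments: {"type":"object","properties":{"moves":{"type":"array","items":{"type":"array"}},"newtons":{"type":"number"}},"required":["moves"]}

```bash
mkdir -p pics; cat > h.py <<'E'
from bench import *
import numpy as np, cv2
def save(cam,fn,crop=None,scale=1):
    im=snapshot(cam); o=im[:,:,::-1]
    if crop: o=o[crop[1]:crop[3],crop[0]:crop[2]]
    cv2.imwrite('pics/'+fn,cv2.resize(np.ascontiguousarray(o),None,fx=scale,fy=scale,interpolation=cv2.INTER_CUBIC)); return im
def ray(ci,px):
    u=cv2.undistortPoints(np.array([[px]],float),np.array(ci['mtx']),np.array(ci['D'])).ravel()
    R=cv2.Rodrigues(np.array(ci['rvec'],float))[0]; t=np.array(ci['tvec'],float).ravel()
    d=R.T@np.array([u[0],u[1],1]); return -R.T@t, d/np.linalg.norm(d)
def at_z(ci,px,z):
    o,d=ray(ci,px); return o+d*(z-o[2])/d[2]
def proj(ci,P):
    return cv2.projectPoints(np.array(P,float).reshape(-1,3),np.array(ci['rvec'],float),np.array(ci['tvec'],float),np.array(ci['mtx']),np.array(ci['D'],float))[0].reshape(-1,2)
E
python3 - <<'E'
from h import *
a=snapshot('scene');
b={}
for c in ['scene','top']:
    im=save(c,c+'0.png',scale=1.4) 
    for n in ['bench','gear_centre','lobe_centre','gauge_slide','pull_post','plunger_tip','pointer','plunger','tappet_a','oil_bottle','grease_jar']:
        r=boxes_of(c,n); print(c,n,[(round(q['p'],2),np.round(np.array(q['at'])*[560,420],1).tolist()) for q in r[:3]])
s=get_state(); print(s['t'],s['tool_pos'],s['orientation'],s['force'])
E
```

```text
scene bench [(0.6, [261.7, 207.0])]
scene gear_centre [(0.7, [265.4, 208.2]), (0.38, [286.3, 246.6])]
scene lobe_centre [(0.66, [260.0, 206.1])]
scene gauge_slide [(0.86, [244.9, 224.8])]
scene pull_post [(0.88, [246.4, 223.5])]
scene plunger_tip []
scene pointer []
scene plunger []
scene tappet_a [(0.66, [287.6, 244.8]), (0.22, [120.5, 260.6])]
scene oil_bottle [(0.7, [383.9, 270.5])]
scene grease_jar [(0.74, [398.7, 207.4]), (0.2, [261.9, 209.7])]
top bench [(0.88, [296.1, 245.6])]
top gear_centre [(0.65, [294.8, 246.8])]
top lobe_centre [(0.81, [297.6, 249.4])]
top gauge_slide [(0.91, [307.2, 212.8])]
top pull_post [(0.89, [305.3, 213.7])]
top plunger_tip []
top pointer []
top plunger []
top tappet_a [(0.52, [271.5, 214.6]), (0.43, [249.9, 211.3])]
top oil_bottle [(0.6, [271.1, 215.2]), (0.59, [191.6, 188.0])]
top grease_jar [(0.92, [168.8, 261.9])]
1.25 [ 0.19652096 -0.59328949  0.22258418] [[-9.49284459e-01 -3.14418535e-01  1.79244520e-05]
 [-3.14418535e-01  9.49284459e-01 -3.53612226e-05]
 [-5.89717988e-06 -3.92036390e-05 -9.99999999e-01]] [ 0.31518957 -0.43402112  0.6694879 ]
```

View pics/scene0.png

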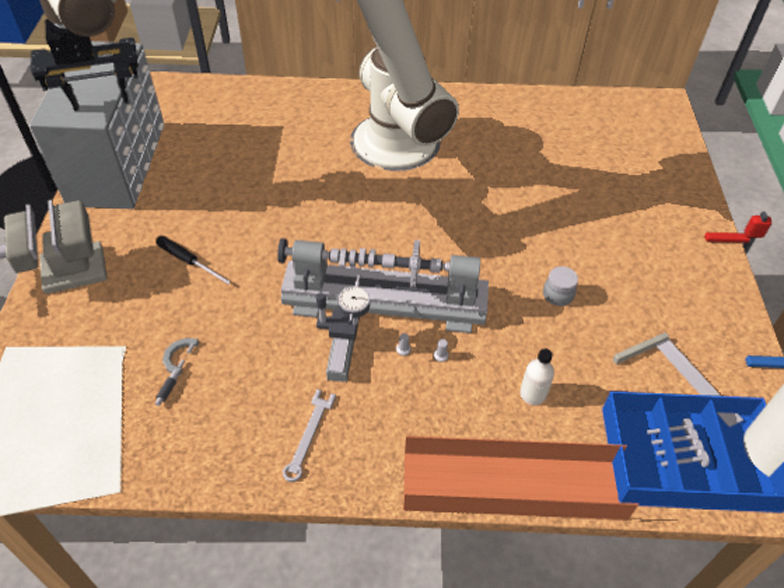

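View pics/top0.png

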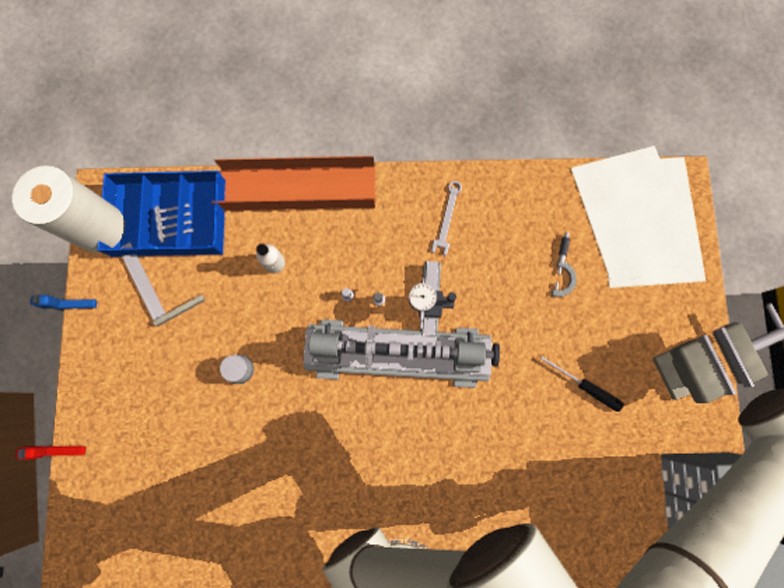

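The pictures show the bench with the gear towards image-left in "top" (369,345 of the enlarged picture). The dial is at (423,297), the pull post at (450,297) and the two tappets at (347,294) and (378,298).

```bash
python3 - <<'E'
from h import *
ci=camera_info('top'); cs=camera_info('scene')
for n,p,z in [('dial',(423,297),.129),('post',(450,297),.130),('geartop',(369,346),.1575),('hs',(322,343),.138),('ts',(470,350),.138),('tapL',(347,294),.042),('tapR',(378,298),.042)]:
    print(n,np.round(at_z(ci,np.array(p)/1.4,z),4))
for n,p,z in [('dial',(353,299),.129),('post',(321,300),.130),('geartop',(416,243),.1575)]:
    print('s',n,np.round(at_z(cs,np.array(p)/1.4,z),4))
cw=camera_info('wrist'); R=cv2.Rodrigues(np.array(cw['rvec']))[0]; s=get_state()
print('cam pos in tool', np.array(s['orientation']).T@(-R.T@np.array(cw['tvec']).ravel()-s['tool_pos'])); print('camaxes in tool',np.round(np.array(s['orientation']).T@R.T,3)); print(cw['mtx'])
E
```

```text
dial [ 0.6006 -0.0616  0.129 ]
post [ 0.5993 -0.116   0.13  ]
geartop [0.501  0.047  0.1575]
hs [0.5107 0.1407 0.138 ]
ts [ 0.491  -0.1507  0.138 ]
tapL [0.6265 0.0997 0.042 ]
tapR [0.6163 0.0323 0.042 ]
s dial [ 0.6026 -0.0587  0.129 ]
s post [ 0.6084 -0.1149  0.13  ]
s geartop [0.4875 0.0506 0.1575]
cam pos in tool [ 0.07932531 -0.00057205 -0.16198071]
camaxes in tool [[-0.    -0.958 -0.288]
 [ 1.    -0.     0.001]
 [-0.001 -0.288  0.958]]
[[358.84081184   0.         279.44082754]
 [  0.         358.84081184 205.22457686]
 [  0.           0.           1.        ]]
```

Request:
{"fn": "jog_arm", "kwargs": {
  "moves": [
    [[-118,61,-30],-31.6,0],
    [[-118,61,-30],-31.6,0],
    [[-118,61,-30],-31.6,0],
    [[-118,61,-30],-31.6,0],
    [[-118,61,-30],-31.6,0]
  ],
  "newtons": 5
}}

```text
t: 1.67
tool_pos: [0.2918, -0.4967, 0.2542]
orientation: [[-0.637, -0.771, 0.002], [-0.771, 0.637, -0.002], [0.0, -0.003, -1.0]]
force: [-0.1, -0.1, -0.3]
opening: 0.708
grip_force: 0.0
```

Request:
{"fn": "jog_arm", "kwargs": {
  "moves": [
    [[-132,-10,-30],-31.6,0],
    [[-132,-10,-30],-31.6,0],
    [[-132,-10,-30],-31.6,0],
    [[-132,-10,-30],-31.6,0],
    [[-132,-10,-30],-31.6,0]
  ]
}}

```text
t: 2.08
tool_pos: [0.3845, -0.4019, 0.2839]
orientation: [[-0.138, -0.99, 0.003], [-0.99, 0.138, -0.001], [0.001, -0.003, -1.0]]
force: [0.1, -0.2, -1.0]
opening: 0.321
grip_force: 0.0
```

Request:
{"fn": "jog_arm", "kwargs": {
  "moves": [
    [[-107,-78,-20],-31.6,0],
    [[-107,-78,-20],-31.6,0],
    [[-107,-78,-20],-31.6,0],
    [[-107,-78,-20],-31.6,0],
    [[-107,-78,-20],-31.6,0]
  ]
}}

```text
t: 2.5
tool_pos: [0.4772, -0.3073, 0.303]
orientation: [[0.401, -0.916, 0.001], [-0.916, -0.401, -0.0], [0.001, -0.001, -1.0]]
force: [-1.2, -0.1, -0.6]
opening: 0.021
grip_force: 0.0
```

Request:
{"fn": "jog_arm", "kwargs": {
  "moves": [
    [[-51,-122,0],-31.6,0],
    [[-51,-122,0],-31.6,0],
    [[-51,-122,0],-31.6,0],
    [[-51,-122,0],-31.6,0],
    [[-51,-122,0],-31.6,0]
  ]
}}

```text
t: 2.92
tool_pos: [0.569, -0.2121, 0.3017]
orientation: [[0.821, -0.57, -0.001], [-0.57, -0.821, 0.0], [-0.001, 0.0, -1.0]]
force: [0.0, 0.6, -0.1]
opening: 0.005
grip_force: 0.0
```

Request:
{"fn": "jog_arm", "kwargs": {
  "moves": [
    [[21,-131,0],-31.6,0],
    [[21,-131,0],-31.6,0],
    [[21,-131,0],-31.6,0],
    [[21,-131,0],-31.6,0],
    [[21,-131,0],-31.6,0]
  ]
}}

```text
t: 3.33
tool_pos: [0.6617, -0.117, 0.3009]
orientation: [[0.998, -0.056, -0.002], [-0.056, -0.998, 0.0], [-0.002, -0.0, -1.0]]
force: [-0.1, 0.0, -0.7]
opening: 0.006
grip_force: 0.0
```

```bash
python3 - <<'E'
from h import *
s=get_state(); print(np.round(s['tool_pos'],4))
save('wrist','w1.png',scale=1.4)
for n in ['gear_centre','lobe_centre','gauge_slide','pull_post','plunger_tip','pointer']:
    print(n,[(round(q['p'],2),np.round(np.array(q['at'])*[560,420]*1.4,1).tolist()) for q in boxes_of('wrist',n)[:3]])
E
```

```text
[ 0.6617 -0.117   0.3009]
gear_centre [(0.58, [289.0, 350.2])]
lobe_centre [(0.7, [289.9, 346.8]), (0.35, [686.2, 194.3]), (0.31, [342.6, 319.8])]
gauge_slide [(0.7, [343.5, 317.8]), (0.44, [314.3, 282.8])]
pull_post [(0.86, [341.7, 323.7]), (0.52, [717.0, 462.4])]
plunger_tip [(0.49, [317.4, 282.9])]
pointer [(0.46, [308.1, 346.9])]
```

View pics/w1.png

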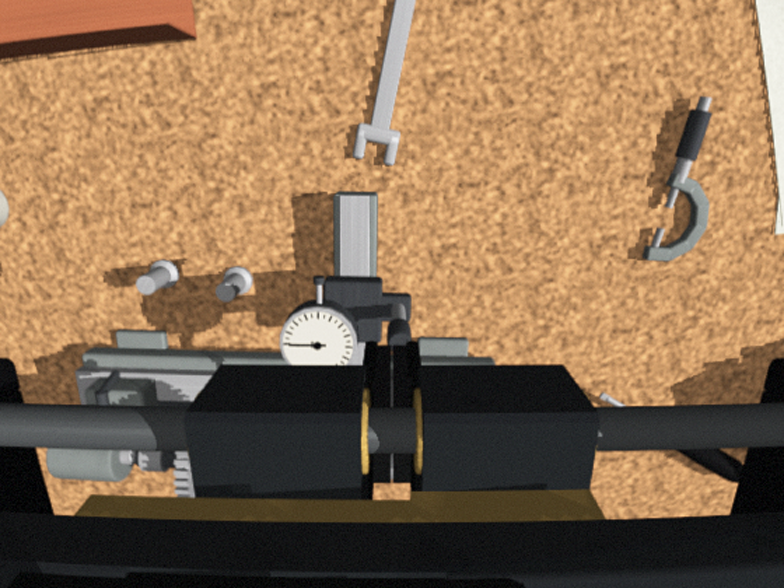

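The wrist view shows the dial centre at (317,345) with its free pointer towards image-left. The post is near (400,310), partly behind the gripper. I'll zoom in on it.

```bash
python3 - <<'E'
from h import *
im=cv2.imread('pics/w1.png'); c=im[255:375,260:430]; w=cv2.resize(c,None,fx=3,fy=3,interpolation=cv2.INTER_CUBIC)
ci=camera_info('top'); t=snapshot('top')[:,:,::-1]; t=np.ascontiguousarray(t[175:285,205:365]); t=cv2.resize(t,(510,350),interpolation=cv2.INTER_CUBIC)
a=np.zeros((max(w.shape[0],1)+350,510,3),np.uint8)[:600]; w=cv2.resize(w,(354,250)); a[:250,:354]=w; a[250:600]=t; cv2.imwrite('pics/c2.png',a)
E
```

```text
(no output)
```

View pics/c2.png

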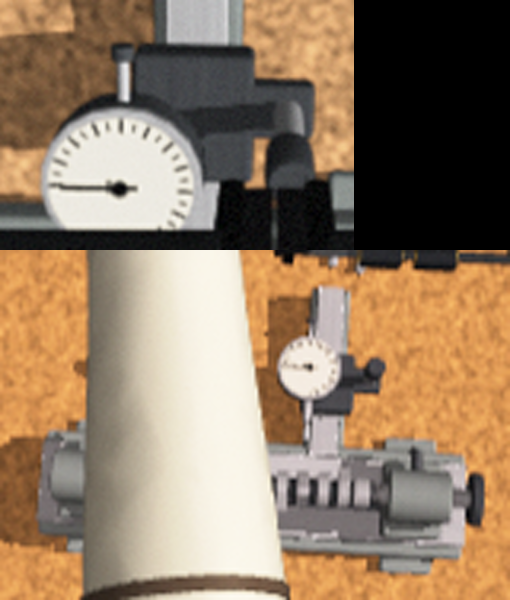

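```bash
python3 - <<'E'
from h import *
ci=camera_info('top'); cw=camera_info('wrist')
T=lambda x,y:(205+x/3.1875,175+(y-250)/3.182)
for n,p,z in [('dial',T(309,367),.129),('post',T(375,367),.130),('shaftR',T(478,499),.115),('shaftL',T(290,489),.128),('railtop',T(333,290),.06),('railbot',T(324,450),.06)]:
    print(n,np.round(at_z(ci,p,z),4))
for n,p,z in [('dial',(226.5,246.6),.129),('post',(284.9,241.5),.130)]: print('w',n,np.round(at_z(cw,p,z),4))
for p in [(260,208),(339,208)]:pass
# rail edges in w1 (1.4 scale): left edge (340,193)-(338,275), right (376,193)-(377,275)
for p in [(358,193),(357.5,272)]: print('rail',np.round(at_z(cw,np.array(p)/1.4,.06),4))
# bed front edge line in w1: (85,350)-(275,357)
for p in [(100,349),(270,357),(450,353)]: print('bed',np.round(at_z(cw,np.array(p)/1.4,.045),4))
E
```

```text
dial [ 0.6016 -0.0611  0.129 ]
post [ 0.6003 -0.1195  0.13  ]
shaftR [ 0.4828 -0.2072  0.115 ]
shaftL [ 0.4938 -0.0415  0.128 ]
railtop [ 0.6886 -0.0892  0.06  ]
railbot [ 0.5355 -0.076   0.06  ]
w dial [ 0.5974 -0.0625  0.129 ]
w post [ 0.5996 -0.1221  0.13  ]
rail [ 0.6972 -0.0964  0.06  ]
rail [ 0.6321 -0.0905  0.06  ]
bed [0.5703 0.1572 0.045 ]
bed [ 0.5531 -0.0021  0.045 ]
bed [ 0.5466 -0.1667  0.045 ]
```

Request:
{"fn": "jog_arm", "kwargs": {
  "moves": [
    [[-12,7,40],-1,0],
    [[-25,7,80],-1,0],
    [[-25,7,120],-1,0],
    [[-25,7,155],-1,0],
    [[-25,7,187],-1,0]
  ]
}}

```text
t: 4.15
tool_pos: [0.6332, -0.1256, 0.1139]
orientation: [[0.999, -0.048, -0.001], [-0.048, -0.999, 0.0], [-0.001, -0.0, -1.0]]
force: [-0.7, -0.9, -0.4]
opening: 0.003
grip_force: 0.0
```

```bash
python3 - <<'E'
from h import *
s=get_state(); print(np.round(s['tool_pos'],4),s['force'])
save('wrist','w3.png',crop=(80,0,480,320),scale=1.5)
E
```

```text
[ 0.6332 -0.1256  0.1139] [-0.66695012 -0.88018353 -0.37094965]
```

View pics/w3.png

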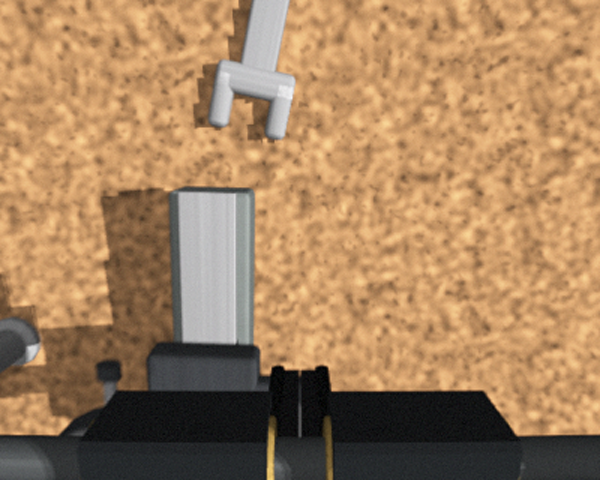

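The wrist view shows the fingers lined up behind the post, with the dial hidden by the gripper body. I'll push 15 mm, which is safe, and read the dial from the top camera.

Request:
{"fn": "jog_arm", "kwargs": {
  "moves": [
    [[-8,0,0],0,0],
    [[-15,0,0],0,0],
    [[-20,-1,0],0,0],
    [[-25,-1,0],0,0],
    [[-30,-1,0],0,0]
  ]
}}

```text
t: 4.62
tool_pos: [0.6084, -0.1226, 0.1191]
orientation: [[0.999, -0.046, 0.012], [-0.046, -0.999, -0.0], [0.012, -0.001, -1.0]]
force: [6.2, -0.8, -4.3]
opening: 0.008
grip_force: 3.0
```

```bash
cat >> h.py <<'E'
def dial(cam,c,r,im=None):
    """dark pointer angle (deg, image, clockwise from left) about dial centre c with dial radius r px"""
    im=snapshot(cam) if im is None else im
    g=cv2.cvtColor(im,cv2.COLOR_RGB2GRAY)
    P=cv2.warpPolar(g,(40,360),tuple(map(float,c)),float(r),cv2.INTER_CUBIC)  # rows = angle cw from +x image
    v=P[:,14:27].mean(1).astype(float); v=cv2.GaussianBlur(np.r_[v,v,v][None],(0,0),4).ravel()[360:720]
    a=int(v.argmin()); return (a-180)%360, round(float(v[a])), round(float(np.median(v)))
E
python3 - <<'E'
from h import *
s=get_state(); print(np.round(s['tool_pos'],4),s['force'])
a=snapshot('top')[:,:,::-1][175:265,270:350]; b=snapshot('scene')[:,:,::-1][165:255,200:280]
cv2.imwrite('pics/p1.png',np.hstack([cv2.resize(np.ascontiguousarray(q),(400,450),interpolation=cv2.INTER_CUBIC) for q in (a,b)]))
E
```

```text
[ 0.6084 -0.1226  0.1191] [ 6.19934058 -0.79619038 -4.28784606]
```

View pics/p1.png

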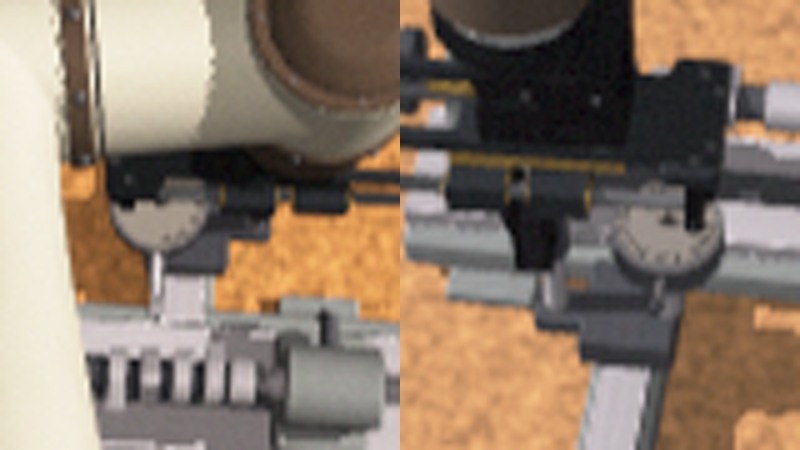

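The top crop shows the plunger (158,315) still well short of the lobe at about (155,350). The dial is shaded but visible.

Request:
{"fn": "jog_arm", "kwargs": {
  "moves": [
    [[0,0,0],0,0],
    [[0,0,0],0,0]
  ]
}}

```text
t: 4.88
tool_pos: [0.607, -0.1226, 0.1186]
orientation: [[0.999, -0.046, 0.007], [-0.046, -0.999, -0.0], [0.007, 0.0, -1.0]]
force: [4.2, 1.1, 3.1]
opening: 0.005
grip_force: 2.1
```

Request:
{"fn": "jog_arm", "kwargs": {
  "moves": [
    [[-2,0,0],0,0],
    [[-3,0,0],0,0],
    [[-4,0,0],0,0],
    [[-4,0,0],0,0],
    [[-4,0,0],0,0]
  ]
}}

```text
t: 5.3
tool_pos: [0.6035, -0.1224, 0.1183]
orientation: [[0.999, -0.046, 0.008], [-0.046, -0.999, -0.0], [0.008, 0.0, -1.0]]
force: [4.7, 0.6, 5.0]
opening: 0.005
grip_force: 2.5
```

```bash
python3 - <<'E'
from h import *
s=get_state(); print(np.round(s['tool_pos'],4),s['force'])
a=snapshot('top')[:,:,::-1][195:255,285:345]; b=snapshot('scene')[:,:,::-1][185:245,220:280]
cv2.imwrite('pics/p2.png',np.hstack([cv2.resize(np.ascontiguousarray(q),(400,400),interpolation=cv2.INTER_CUBIC) for q in (a,b)]))
E
```

```text
[ 0.6035 -0.1224  0.1183] [4.73684061 0.56536408 4.98001569]
```

View pics/p2.png

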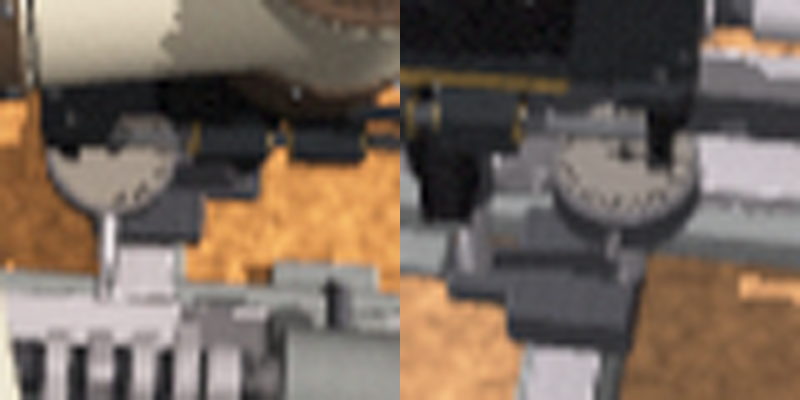

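The crops show the plunger end at (105,298) in the left one, still about 10 mm from the lobe. I'll measure the gap numerically, and back off briefly to see why the tool stands 4 mm high.

Request:
{"fn": "jog_arm", "kwargs": {
  "moves": [
    [[10,0,0],0,0],
    [[15,0,0],0,0],
    [[15,0,0],0,0]
  ]
}}

```text
t: 5.65
tool_pos: [0.6151, -0.1234, 0.1152]
orientation: [[0.999, -0.047, -0.002], [-0.047, -0.999, -0.0], [-0.002, 0.0, -1.0]]
force: [0.2, -0.7, -0.1]
opening: 0.008
grip_force: 0.0
```

```bash
python3 - <<'E'
from h import *
ci=camera_info('top')
t=at_z(ci,(285+105/6.67,195+298/6.67),.115); a=np.array([.4828,-.2072]); bx=np.array([.997,-.075]);print('tip',t,'from axis mm',1e3*(t[:2]-a)@bx)
s=get_state(); print(np.round(s['tool_pos'],4),s['force'],np.round(s['orientation'],4).tolist())
im=snapshot('top'); 
c=at_z(ci,(302,211.8),.129)
# dial tracking: template of bright dial
g=cv2.cvtColor(im,cv2.COLOR_RGB2HSV); m=((g[:,:,1]<40)&(g[:,:,2]>170)).astype(np.uint8)[200:235,285:320]
n,l,st,ce=cv2.connectedComponentsWithStats(m); print(st.tolist(),ce+[285,200])
E
```

```text
tip [ 0.52413509 -0.05608014  0.115     ] from axis mm 29.877097716835102
[ 0.6151 -0.1234  0.1152] [ 0.21377816 -0.69196075 -0.09958425] [[0.9989, -0.0469, -0.0024], [-0.0469, -0.9989, -0.0001], [-0.0024, 0.0002, -1.0]]
[[0, 0, 35, 35, 1132], [9, 21, 16, 14, 72], [18, 32, 8, 3, 20], [0, 34, 1, 1, 1]] [[302.00265018 216.25      ]
 [300.94444444 224.05555556]
 [306.5        233.2       ]
 [285.         234.        ]]
```

Request:
{"fn": "jog_arm", "kwargs": {
  "moves": [
    [[-4,0,5],0,0],
    [[-9,0,5],0,0],
    [[-14,0,5],0,0],
    [[-19,0,5],0,0],
    [[-23,0,5],0,0]
  ]
}}

```text
t: 6.12
tool_pos: [0.5939, -0.1218, 0.1105]
orientation: [[0.999, -0.047, 0.005], [-0.047, -0.999, 0.001], [0.005, -0.001, -1.0]]
force: [5.6, 0.8, -6.2]
opening: 0.005
grip_force: 3.0
```

Request:
{"fn": "jog_arm", "kwargs": {
  "moves": [
    [[0,0,0],0,0],
    [[3,0,0],0,0],
    [[3,0,-40],0,0],
    [[3,0,-80],0,0]
  ]
}}

```text
t: 6.45
tool_pos: [0.593, -0.1225, 0.1887]
orientation: [[0.999, -0.047, -0.01], [-0.047, -0.999, -0.001], [-0.01, 0.001, -1.0]]
force: [1.3, -0.3, 1.4]
opening: 0.002
grip_force: 0.0
```

Request:
{"fn": "jog_arm", "kwargs": {
  "moves": [
    [[-35,0,-20],0,0],
    [[-75,0,-20],0,0],
    [[-75,0,-20],0,0],
    [[-75,0,-20],0,0]
  ]
}}

```text
t: 6.78
tool_pos: [0.5176, -0.1191, 0.2111]
orientation: [[0.999, -0.047, -0.002], [-0.047, -0.999, -0.0], [-0.002, 0.0, -1.0]]
force: [0.6, -1.4, 0.4]
opening: 0.004
grip_force: 0.0
```

```bash
python3 - <<'E'
from h import *
s=get_state(); print(np.round(s['tool_pos'],4),s['force'])
im=save('wrist','w4.png',scale=1.4)
E
```

```text
[ 0.5176 -0.1191  0.2111] [ 0.62371642 -1.42890241  0.4208804 ]
```

View pics/w4.png

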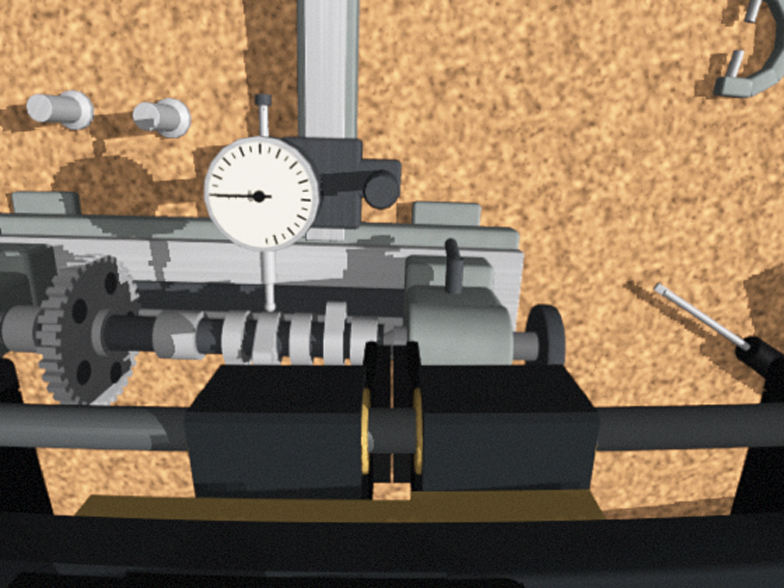

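The wrist view clearly shows the dial at (259,196), still free, and the tip at (269,309) just short of the lobe. The post is at (381,189), the gear at about (90,330) and the shaft at row 333.

```bash
python3 - <<'E'
from h import *
cw=camera_info('wrist'); im=snapshot('wrist'); cv2.imwrite('pics/raw.png',im[:,:,::-1])
W=lambda p,z:np.round(at_z(cw,np.array(p)/1.4,z),4)
print('dial',W((259,196),.129),'post',W((381,189),.130),'tip',W((269,310),.1165))
# shaft centreline candidates: black journal left of lobes (105..160, rows 316-350)
print('shaft', W((130,316),.12),W((130,350),.12), 'handwheel shaft', W((522,346),.115))
bx=np.array([.9972,-.075,0]); by=np.array([.075,.9972,0])
print(dial('wrist',(259/1.4,196/1.4),57/1.4,im))
# model overlays: gear rims for guesses of gear centre
th=np.radians(np.arange(0,360,30))
for gy in (.045,.05,.055):
    c=np.array([.493+.075*(gy+.066),gy,.115])
    P=[c+.0425*(np.cos(t)*np.array([0,0,1])+np.sin(t)*bx)-by*.005 for t in th]
    print(gy,np.round(proj(cw,P)*1.4).astype(int).tolist())
E
```

```text
dial [ 0.5744 -0.0578  0.129 ] post [ 0.5749 -0.1171  0.13  ] tip [ 0.5117 -0.0525  0.1165]
shaft [0.5128 0.0238 0.12  ] [0.4928 0.028  0.12  ] handwheel shaft [ 0.4833 -0.191   0.115 ]
(352, 143, 242)
0.045 [[66, 367], [66, 322], [80, 282], [101, 261], [122, 261], [137, 280], [146, 309], [145, 343], [137, 376], [121, 401], [101, 411], [80, 399]]
0.05 [[56, 366], [56, 321], [70, 282], [92, 261], [114, 261], [130, 280], [138, 309], [138, 343], [129, 375], [113, 400], [92, 410], [71, 399]]
0.055 [[47, 366], [47, 321], [61, 281], [83, 260], [105, 261], [122, 279], [131, 309], [130, 342], [122, 375], [105, 400], [83, 410], [61, 399]]
```

```bash
cat >> h.py <<'E'
BX=np.array([.9972,-.075,0]); BY=np.array([.075,.9972,0])
def read_dial(cw,im,c0):
    """rectify the dial plane (bench axes, 0.2 mm/px), return (centre world, pointer angle cw from bench +y in deg, contrast)"""
    N=361; k=(np.arange(N)-N//2)*2e-4
    U,V=np.meshgrid(k,k)           # cols: -> -BY (right), rows: down -> -BX
    c=np.array([c0[0],c0[1],.129])
    for it in range(3):
        P=c-U[...,None]*BY-V[...,None]*BX
        q=proj(cw,P).reshape(N,N,2).astype(np.float32)
        g=cv2.cvtColor(cv2.remap(im,q[...,0],q[...,1],cv2.INTER_CUBIC),cv2.COLOR_RGB2HSV)
        m=((g[...,2]>150)&(g[...,1]<45)).astype(np.uint8); m=cv2.morphologyEx(m,cv2.MORPH_CLOSE,np.ones((25,25)))
        n,l,st,ce=cv2.connectedComponentsWithStats(m); j=1+st[1:,4].argmax()
        d=cv2.distanceTransform((l==j).astype(np.uint8),cv2.DIST_L2,5); y,x=np.unravel_index(d.argmax(),d.shape)
        ce_=np.array(cv2.minEnclosingCircle(np.argwhere(l==j)[:,::-1].astype(np.float32))[0])
        # hub: darkest blob near the centre
        gv=cv2.GaussianBlur(g[...,2].astype(np.float32),(0,0),7); w=gv[y-40:y+41,x-40:x+41]; hy,hx=np.unravel_index(w.argmin(),w.shape); hx+=x-40;hy+=y-40
        c=c-(hx-N//2)*2e-4*BY-(hy-N//2)*2e-4*BX
    v=g[...,2].astype(np.float32)
    p=cv2.warpPolar(v,(100,720),(float(hx),float(hy)),100.,cv2.INTER_LINEAR)[:,40:85].mean(1)
    p=cv2.GaussianBlur(np.r_[p,p,p].reshape(-1,1),(1,0) if 0 else (1,9),2).ravel()[720:1440]
    a=int(p.argmin()); w=np.arange(a-8,a+9); dk=np.clip(np.median(p)-p[w%720],0,None)
    return c,round((((w*dk).sum()/dk.sum()/2)-180)%360,1),round(float(np.median(p)-p[a]))
def wrist_cam(tp,O):
    cw=camera_info('wrist'); s=get_state(); R=cv2.Rodrigues(np.array(cw['rvec']))[0]; t=np.array(cw['tvec']).ravel()
    O0=np.array(s['orientation']); A=O0.T@R.T; b=O0.T@(-R.T@t-s['tool_pos'])
    O=np.array(O); Rn=(O@A).T; return dict(cw,rvec=cv2.Rodrigues(Rn)[0],tvec=-Rn@(np.array(tp)+O@b))
def now(c0):
    cw=camera_info('wrist'); im=snapshot('wrist'); return read_dial(cw,im,c0)
E
python3 - <<'E'
from h import *
c1=wrist_cam([.6617,-.117,.3009],[[.998,-.056,-.002],[-.056,-.998,0],[-.002,0,-1]])
i1=cv2.resize(cv2.imread('pics/w1.png')[:,:,::-1],(560,420),interpolation=cv2.INTER_AREA)
print(read_dial(c1,i1,(.598,-.062)))
im=cv2.imread('pics/raw.png')[:,:,::-1].copy(); cw=camera_info('wrist')
print(read_dial(cw,im,(.574,-.058)))
E
```

```text
(array([ 0.5991772 , -0.05968172,  0.129     ]), np.float64(0.9), 132)Traceback (most recent call last):
  File "<stdin>", line 6, in <module>
  File "h.py", line 37, in read_dial
    gv=cv2.GaussianBlur(g[...,2].astype(np.float32),(0,0),7); w=gv[y-40:y+41,x-40:x+41]; hy,hx=np.unravel_index(w.argmin(),w.shape); hx+=x-40;hy+=y-40
                                                                                                                ~~~~~~~~^^
ValueError: attempt to get argmin of an empty sequence
```

```bash
python3 - <<'E'
s=open('h.py').read()
a=s.index("        m=((g[...,2]>150)"); b=s.index("        # hub"); s=s[:a]+"        x=y=N//2\n"+s[b:]
s=s.replace("y-40:y+41,x-40:x+41","y-50:y+51,x-50:x+51").replace("x-40;hy+=y-40","x-50;hy+=y-50"); open('h.py','w').write(s)
E
python3 - <<'E'
from h import *
c1=wrist_cam([.6617,-.117,.3009],[[.998,-.056,-.002],[-.056,-.998,0],[-.002,0,-1]])
i1=cv2.resize(cv2.imread('pics/w1.png')[:,:,::-1],(560,420),interpolation=cv2.INTER_AREA)
print(read_dial(c1,i1,(.598,-.062)))
im=cv2.imread('pics/raw.png')[:,:,::-1].copy(); cw=camera_info('wrist')
print(read_dial(cw,im,(.574,-.058)))
E
```

```text
(array([ 0.5991772 , -0.05968172,  0.129     ]), np.float64(0.9), 132)
(array([ 0.57344668, -0.05735668,  0.129     ]), np.float64(0.2), 186)
```

Request:
{"fn": "jog_arm", "kwargs": {
  "moves": [
    [[35,-2,0],0,0],
    [[75,-4,0],0,0],
    [[88,-4,0],0,0],
    [[88,-4,20],0,0],
    [[88,-4,50],0,0]
  ]
}}

```text
t: 7.3
tool_pos: [0.613, -0.1192, 0.1617]
orientation: [[0.999, -0.046, 0.006], [-0.046, -0.999, -0.001], [0.006, 0.001, -1.0]]
force: [0.4, 0.3, 0.2]
opening: 0.004
grip_force: 0.0
```

Request:
{"fn": "jog_arm", "kwargs": {
  "moves": [
    [[0,0,40],0,0],
    [[0,0,51],0,0],
    [[-8,0,51],0,0],
    [[-13,0,51],0,0],
    [[-16,0,51],0,0]
  ]
}}

```text
t: 7.72
tool_pos: [0.5936, -0.1183, 0.1117]
orientation: [[0.999, -0.046, 0.003], [-0.046, -0.999, -0.001], [0.003, 0.0, -1.0]]
force: [0.6, 0.5, 0.4]
opening: 0.01
grip_force: 0.0
```

Request:
{"fn": "jog_arm", "kwargs": {
  "moves": [
    [[-2,0,0],0,0],
    [[-2,0,0],0,0]
  ]
}}

```text
t: 7.88
tool_pos: [0.5914, -0.1181, 0.1119]
orientation: [[0.999, -0.046, 0.004], [-0.046, -0.999, 0.0], [0.004, -0.0, -1.0]]
force: [0.2, 0.4, 0.4]
opening: 0.007
grip_force: 0.0
```

Request:
{"fn": "jog_arm", "kwargs": {
  "moves": [
    [[5,0,0],0,0],
    [[5,0,-40],0,0],
    [[5,0,-80],0,0],
    [[-25,0,-100],0,0],
    [[-65,0,-100],0,0]
  ]
}}

```text
t: 8.3
tool_pos: [0.5313, -0.1153, 0.2156]
orientation: [[0.999, -0.045, 0.014], [-0.045, -0.999, -0.002], [0.014, 0.001, -1.0]]
force: [0.3, 0.0, 0.3]
opening: 0.005
grip_force: 0.0
```

Request:
{"fn": "jog_arm", "kwargs": {
  "moves": [
    [[-6,0,0],0,0],
    [[-6,0,0],0,0],
    [[-6,0,0],0,0]
  ]
}}

```text
t: 8.55
tool_pos: [0.5205, -0.1148, 0.2106]
orientation: [[0.999, -0.046, 0.003], [-0.046, -0.999, -0.0], [0.003, 0.0, -1.0]]
force: [-0.2, 0.0, -0.4]
opening: 0.006
grip_force: 0.0
```

```bash
python3 - <<'E'
from h import *
print(get_state()['tool_pos']); print(now((.570,-.057)))
E
```

```text
[ 0.52048946 -0.11480973  0.21064764]
(array([ 0.57217884, -0.05736444,  0.129     ]), np.float64(0.5), 194)
```

Request:
{"fn": "jog_arm", "kwargs": {
  "moves": [
    [[35,0,0],0,0],
    [[75,0,0],0,0],
    [[86,0,0],0,0],
    [[86,0,20],0,0],
    [[86,0,50],0,0]
  ]
}}

```text
t: 9.02
tool_pos: [0.6104, -0.119, 0.1607]
orientation: [[0.999, -0.046, 0.007], [-0.046, -0.999, -0.001], [0.007, 0.0, -1.0]]
force: [-0.3, -0.5, 0.2]
opening: 0.008
grip_force: 0.0
```

Request:
{"fn": "jog_arm", "kwargs": {
  "moves": [
    [[0,0,40],0,0],
    [[0,0,51],0,0],
    [[-8,0,51],0,0],
    [[-13,0,51],0,0],
    [[-16,0,51],0,0]
  ]
}}

```text
t: 9.43
tool_pos: [0.5907, -0.1182, 0.1106]
orientation: [[0.999, -0.046, 0.003], [-0.046, -0.999, -0.001], [0.003, 0.0, -1.0]]
force: [-0.0, -0.2, 0.4]
opening: 0.007
grip_force: 0.0
```

Request:
{"fn": "jog_arm", "kwargs": {
  "moves": [
    [[-1.5,0,0],0,0],
    [[-3,0,0],0,0],
    [[-3,0,0],0,0],
    [[-3,0,0],0,0]
  ]
}}

```text
t: 9.77
tool_pos: [0.5896, -0.1179, 0.111]
orientation: [[0.999, -0.046, 0.007], [-0.046, -0.999, -0.0], [0.008, 0.0, -1.0]]
force: [5.2, 0.1, 3.5]
opening: 0.008
grip_force: 2.4
```

Request:
{"fn": "jog_arm", "kwargs": {
  "moves": [
    [[-1,0,0],0,0],
    [[-2,0,0],0,0],
    [[-3,0,0],0,0],
    [[-3,0,0],0,0]
  ]
}}

```text
t: 10.1
tool_pos: [0.5869, -0.1177, 0.111]
orientation: [[0.999, -0.046, 0.008], [-0.046, -0.999, -0.0], [0.008, 0.0, -1.0]]
force: [5.4, 0.6, 3.1]
opening: 0.009
grip_force: 2.7
```

Request:
{"fn": "jog_arm", "kwargs": {
  "moves": [
    [[5,0,0],0,0],
    [[5,0,-40],0,0],
    [[5,0,-80],0,0],
    [[-25,0,-100],0,0],
    [[-65,0,-100],0,0]
  ]
}}

```text
t: 10.52
tool_pos: [0.5217, -0.115, 0.2127]
orientation: [[0.999, -0.046, 0.007], [-0.046, -0.999, -0.001], [0.007, 0.001, -1.0]]
force: [0.5, 0.6, 0.3]
opening: 0.009
grip_force: 0.0
```

Request:
{"fn": "jog_arm", "kwargs": {
  "moves": [
    [[0,0,0],0,0],
    [[0,0,0],0,0],
    [[0,0,0],0,0]
  ]
}}

```text
t: 10.77
tool_pos: [0.518, -0.1148, 0.2084]
orientation: [[0.999, -0.047, -0.002], [-0.047, -0.999, -0.0], [-0.002, 0.0, -1.0]]
force: [-0.4, -0.9, -0.3]
opening: 0.002
grip_force: 0.0
```

```bash
python3 - <<'E'
from h import *
print(get_state()['tool_pos']); print(now((.570,-.057)))
E
```

```text
[ 0.51800365 -0.11481909  0.20842946]
(array([ 0.5669934 , -0.05697444,  0.129     ]), np.float64(99.5), 192)
```

```bash
python3 - <<'E'
from h import *
cw=wrist_cam([.5176,-.1191,.2111],[[.999,-.047,-.002],[-.047,-.999,0],[-.002,0,-1]])
W=lambda p,z:np.round(at_z(cw,np.array(p)/1.4,z),4)
print('stock',W((408,262),.138),W((412,300),.138),W((490,262),.138))
b=W((455,288),.138); print('lever base',b,W((451,243),.138),W((451,243),.17))
for z in (.15,.16,.17,.18): print(z, np.round(proj(cw,[b[0],b[1],z])*1.4))
print('bed edge',W((405,224),.045)); print('post',W((381,189),.13))
E
```

```text
stock [ 0.5384 -0.1284  0.138 ] [ 0.519  -0.1297  0.138 ] [ 0.5366 -0.168   0.138 ]
lever base [ 0.5242 -0.1509  0.138 ] [ 0.5468 -0.1493  0.138 ] [ 0.5537 -0.1457  0.17  ]
0.15 [[458. 296.]]
0.16 [[461. 302.]]
0.17 [[464. 310.]]
0.18 [[467. 318.]]
bed edge [ 0.5408 -0.1294  0.045 ]
post [ 0.5729 -0.1171  0.13  ]
```

Request:
{"fn": "jog_arm", "kwargs": {
  "moves": [
    [[20,-5,0],0,0],
    [[20,-5,30],0,0],
    [[20,-5,65],0,0],
    [[20,-5,92],0,0],
    [[22,-5,92],0,0]
  ]
}}

```text
t: 11.23
tool_pos: [0.537, -0.1106, 0.1099]
orientation: [[0.999, -0.048, -0.015], [-0.048, -0.999, 0.001], [-0.015, 0.0, -1.0]]
force: [-1.2, -0.0, -0.7]
opening: 0.007
grip_force: 0.0
```

Request:
{"fn": "jog_arm", "kwargs": {
  "moves": [
    [[2,0,0],0,0],
    [[4,0,0],0,0],
    [[4,0,0],0,0]
  ]
}}

```text
t: 11.48
tool_pos: [0.5465, -0.111, 0.118]
orientation: [[0.999, -0.047, 0.002], [-0.047, -0.999, -0.0], [0.002, 0.0, -1.0]]
force: [-0.3, 0.1, -0.8]
opening: 0.006
grip_force: 0.3
```

Request:
{"fn": "jog_arm", "kwargs": {
  "moves": [
    [[1,0,0],0,0],
    [[2,0,0],0,0],
    [[2,0,0],0,0]
  ]
}}

```text
t: 11.73
tool_pos: [0.5468, -0.1111, 0.1177]
orientation: [[0.999, -0.047, 0.0], [-0.047, -0.999, -0.0], [0.0, 0.0, -1.0]]
force: [-3.6, 0.6, 2.8]
opening: 0.001
grip_force: 1.8
```

Request:
{"fn": "jog_arm", "kwargs": {
  "moves": [
    [[1,0,0],0,0],
    [[1,0,0],0,0]
  ]
}}

```text
t: 11.9
tool_pos: [0.5478, -0.1113, 0.1173]
orientation: [[0.999, -0.047, 0.0], [-0.047, -0.999, -0.0], [0.0, 0.0, -1.0]]
force: [-3.7, -0.2, 3.6]
opening: 0.003
grip_force: 2.1
```

Request:
{"fn": "jog_arm", "kwargs": {
  "moves": [
    [[1,0,0],0,0],
    [[1,0,0],0,0]
  ]
}}

```text
t: 12.07
tool_pos: [0.549, -0.1114, 0.1169]
orientation: [[0.999, -0.047, -0.0], [-0.047, -0.999, -0.0], [-0.0, 0.0, -1.0]]
force: [-3.2, -0.5, 3.1]
opening: 0.009
grip_force: 2.2
```

Request:
{"fn": "jog_arm", "kwargs": {
  "moves": [
    [[-5,0,0],0,0],
    [[-8,0,-30],0,0],
    [[-20,0,-70],0,0],
    [[-30,0,-90],0,0],
    [[-30,0,-90],0,0]
  ]
}}

```text
t: 12.48
tool_pos: [0.5221, -0.1096, 0.2123]
orientation: [[0.999, -0.046, 0.014], [-0.046, -0.999, 0.0], [0.014, -0.001, -1.0]]
force: [-0.6, 0.6, 0.4]
opening: 0.003
grip_force: 0.0
```

```bash
python3 - <<'E'
from h import *
print(get_state()['tool_pos']); print(now((.570,-.057)))
E
```

```text
[ 0.52205997 -0.10959914  0.21231849]
(array([ 0.56918724, -0.05713944,  0.129     ]), np.float64(47.0), 190)
```

Slide reads 47°, about 2.05 mm. Next is the gear.

Request:
{"fn": "jog_arm", "kwargs": {
  "moves": [
    [[-20,-35,0],1.5,26],
    [[-40,-72,0],1.5,26],
    [[-60,-108,0],1.5,26],
    [[-80,-140,0],1.5,26],
    [[-90,-156,0],1.5,26]
  ]
}}

```text
t: 12.95
tool_pos: [0.4349, 0.0528, 0.2053]
orientation: [[0.997, -0.071, -0.0], [-0.071, -0.997, 0.001], [-0.0, -0.001, -1.0]]
force: [-0.1, -0.0, -0.2]
opening: 0.264
grip_force: 0.0
```

Request:
{"fn": "jog_arm", "kwargs": {
  "moves": [
    [[0,0,0],0,26],
    [[0,0,0],0,26],
    [[0,0,0],0,26]
  ]
}}

```text
t: 13.2
tool_pos: [0.4369, 0.0503, 0.2059]
orientation: [[0.997, -0.073, -0.0], [-0.073, -0.997, -0.0], [-0.0, 0.0, -1.0]]
force: [-0.6, 0.1, -0.3]
opening: 0.296
grip_force: 0.0
```

```bash
python3 - <<'E'
from h import *
s=get_state(); print(s['tool_pos'],s['opening'],np.round(s['orientation'],3).tolist())
cw=camera_info('wrist'); im=save('wrist','g1.png',scale=1.4); cv2.imwrite('pics/g1raw.png',im[:,:,::-1])
import pickle; pickle.dump(cw,open('g1.pkl','wb'))
print(read_dial(cw,im,(.569,-.057)))
E
```

```text
[0.43689623 0.05033778 0.20590459] 0.29551342654619 [[0.997, -0.073, -0.0], [-0.073, -0.997, -0.0], [-0.0, 0.0, -1.0]]
(array([ 0.601166, -0.029334,  0.129   ]), np.float64(nan), 0)h.py:40: RuntimeWarning: invalid value encountered in scalar divide
  return c,round((((w*dk).sum()/dk.sum()/2)-180)%360,1),round(float(np.median(p)-p[a]))
```

View pics/g1.png

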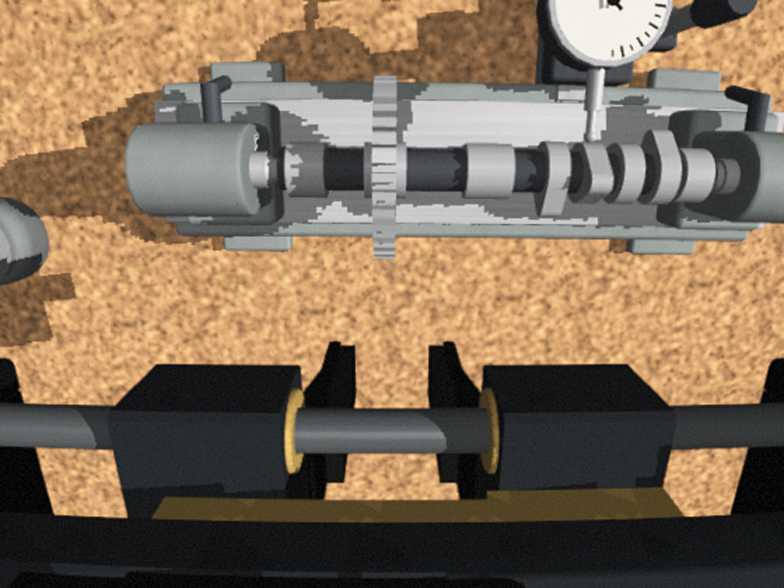

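The gear is edge-on at columns 372–396, rows 76–258 (1.4 scale), and the fingers are symmetric about column 392. There is clear space beside the gear.

```bash
python3 - <<'E'
from h import *
import pickle; cw=pickle.load(open('g1.pkl','rb'))
W=lambda p,z:at_z(cw,np.array(p)/1.4,z)
th=np.radians(np.arange(0,360,5))
from scipy.optimize import fsolve
def f(v):
    c=np.array([v[0],v[1],.115]); P=[c+.0425*(np.cos(t)*np.array([0,0,1])+np.sin(t)*BX)+k*BY*.005 for t in th for k in(-1,1)]
    q=proj(cw,P)*1.4; q=q[(q[:,1]<100)|(q[:,1]>235)]
    return [(q[:,1].min()+q[:,1].max())/2-(76+258)/2,(q[:,0].min()+q[:,0].max())/2-384]
v=fsolve(f,[.504,.05]); c=np.array([v[0],v[1],.115]); print('gear',v)
P=[c+.0425*(np.cos(t)*np.array([0,0,1])+np.sin(t)*BX)+k*BY*.005 for t in th for k in(-1,1)];q=proj(cw,P)*1.4
print(q.min(0),q.max(0))
# axis direction: shaft centre rows left/right
for p in [(345,169),(435,170),(262,167),(727,177)]: print(np.round(W(p,.115+.0),4))
im=cv2.imread('pics/g1raw.png'); g=cv2.cvtColor(im,cv2.COLOR_BGR2GRAY)
E
```

```text
gear [0.50057831 0.04853476]
[371.32837997  77.92956336] [395.840818   256.07043664]
[0.5024 0.0681 0.115 ]
[0.4987 0.0239 0.115 ]
[0.5066 0.109  0.115 ]
[ 0.4862 -0.1251  0.115 ]
```

Request:
{"fn": "jog_arm", "kwargs": {
  "moves": [
    [[36,-3,0],0.4,20],
    [[36,-3,25],0.4,20],
    [[36,-3,55],0.4,20],
    [[36,-3,80],0.4,20],
    [[36,-3,87],0.4,20]
  ],
  "newtons": 5
}}

```text
t: 13.67
tool_pos: [0.4704, 0.0486, 0.1153]
orientation: [[0.996, -0.083, -0.008], [-0.083, -0.997, -0.003], [-0.008, 0.003, -1.0]]
force: [-1.0, 0.3, -0.3]
opening: 0.228
grip_force: 0.0
```

Request:
{"fn": "jog_arm", "kwargs": {
  "moves": [
    [[0,0,0],0,20],
    [[0,0,0],0,20],
    [[0,0,0],0,20]
  ]
}}

```text
t: 13.92
tool_pos: [0.4741, 0.0508, 0.121]
orientation: [[0.997, -0.08, 0.003], [-0.08, -0.997, 0.001], [0.003, -0.001, -1.0]]
force: [0.2, 0.1, 0.2]
opening: 0.226
grip_force: 0.0
```

```bash
python3 - <<'E'
from h import *
s=get_state(); print(np.round(s['tool_pos'],4),s['opening'],s['force'])
cw=camera_info('wrist'); im=snapshot('wrist'); print(proj(cw,[.569,-.057,.129])); print(read_dial(cw,im,(.569,-.057)))
cv2.imwrite('pics/gg.png',im[:,:,::-1])
E
```

```text
[0.4741 0.0508 0.121 ] 0.22560948996643576 [0.20007127 0.06408425 0.24565082]
[[520.8515466   41.89856781]]
(array([ 0.56903   , -0.05660112,  0.129     ]), np.float64(45.2), 220)
```

Request:
{"fn": "jog_arm", "kwargs": {
  "moves": [
    [[0,0,0],0,0],
    [[0,0,0],0,0],
    [[0,0,0],0,0]
  ],
  "newtons": 5
}}

```text
t: 14.22
tool_pos: [0.4731, 0.0512, 0.1205]
orientation: [[0.997, -0.08, 0.002], [-0.08, -0.997, 0.001], [0.002, -0.001, -1.0]]
force: [-1.0, 0.7, 2.6]
opening: 0.112
grip_force: 5.0
```

Request:
{"fn": "jog_arm", "kwargs": {
  "moves": [
    [[4.4,0,-4.4],0,0],
    [[9.6,0,-8],0,0],
    [[15.3,0,-10.7],0,0],
    [[21.3,0,-12.3],0,0],
    [[27.6,0,-12.9],0,0]
  ]
}}

```text
t: 14.63
tool_pos: [0.4985, 0.049, 0.1323]
orientation: [[0.997, -0.08, -0.004], [-0.08, -0.997, 0.001], [-0.004, -0.0, -1.0]]
force: [-4.9, 4.0, -0.0]
opening: 0.116
grip_force: 5.0
```

```bash
python3 - <<'E'
from h import *
print(now((.569,-.057)))
s=get_state(); print(np.round(s['tool_pos'],4),s['opening'],s['force'])
E
```

```text
(array([ 0.56941388, -0.05683056,  0.129     ]), np.float64(46.3), 218)
[0.4999 0.049  0.1323] 0.11480104729907183 [-2.9660443   4.14642611  2.43217384]
```

Request:
{"fn": "jog_arm", "kwargs": {
  "moves": [
    [[6.2,-1,0.6],0,0],
    [[12.3,-1.5,2.2],0,0],
    [[18,-1.5,4.9],0,0],
    [[18,-1.5,4.9],0,0]
  ]
}}

```text
t: 15.02
tool_pos: [0.5178, 0.0476, 0.1268]
orientation: [[0.997, -0.08, -0.003], [-0.08, -0.997, -0.002], [-0.002, 0.002, -1.0]]
force: [-2.3, -2.8, -2.0]
opening: 0.115
grip_force: 5.0
```

```bash
python3 - <<'E'
from h import *
print(now((.569,-.057)))
s=get_state(); print(np.round(s['tool_pos'],4),s['opening'],s['force'])
im=snapshot('wrist'); cv2.imwrite('pics/h1.png',im[:,:,::-1])
E
```

```text
(array([ 0.56922944, -0.05661612,  0.129     ]), np.float64(81.0), 220)
[0.5178 0.0476 0.1268] 0.11168978870333138 [-1.65064828 -4.14117428 -2.89810624]
```

Request:
{"fn": "jog_arm", "kwargs": {
  "moves": [
    [[5.1,0.5,3.6],0,0],
    [[9.6,0.7,8],0,0],
    [[9.6,0.7,8],0,0],
    [[9.6,0.7,8],0,0]
  ]
}}

```text
t: 15.45
tool_pos: [0.5275, 0.0468, 0.1191]
orientation: [[0.997, -0.08, -0.0], [-0.08, -0.997, -0.0], [-0.0, 0.0, -1.0]]
force: [-0.3, -2.6, -3.2]
opening: 0.118
grip_force: 5.0
```

```bash
cat > rd.py <<'E'
from h import *
c,a,k=now((.569,-.057)); print('dial',a,'plunger mm',round(a/22.92,2),k,np.round(c,4))
s=get_state(); p=s['tool_pos']; v=(p+[0,0,.019])-np.array([.5006,.0485,.115]); x=v@BX; print(np.round(p,4),round(s['opening'],3),np.round(s['force'],1),'phi',round(np.degrees(np.arctan2(x,v[2])),1),'r',round(1e3*np.hypot(x,v[2]),1),'y off',round(1e3*(v@BY),1))
E
python3 rd.py
```

```text
dial 152.6 plunger mm 6.66 220 [ 0.5694 -0.0566  0.129 ]
[0.5276 0.0468 0.1192] 0.115 [-0.9 -4.  -3.5] phi 49.4 r 35.6 y off 0.4
```

Request:
{"fn": "jog_arm", "kwargs": {
  "moves": [
    [[0,0,0],0,20],
    [[0,0,0],0,20],
    [[0,0,-15],0,20],
    [[-10,0,-45],0,20],
    [[-40,0.3,-45],0,20]
  ]
}}

```text
t: 15.92
tool_pos: [0.495, 0.0521, 0.1702]
orientation: [[0.997, -0.078, 0.016], [-0.078, -0.997, 0.003], [0.015, -0.005, -1.0]]
force: [0.9, 1.1, 2.0]
opening: 0.228
grip_force: 0.0
```

Request:
{"fn": "jog_arm", "kwargs": {
  "moves": [
    [[0,0,0],0,20],
    [[0,0,15],0,20],
    [[0,0,34],0,20],
    [[0,0,34],0,20],
    [[0,0,34],0,20]
  ]
}}

```text
t: 16.33
tool_pos: [0.488, 0.0502, 0.1305]
orientation: [[0.997, -0.079, -0.0], [-0.079, -0.997, -0.0], [-0.0, 0.0, -1.0]]
force: [0.7, 0.6, -0.1]
opening: 0.23
grip_force: 0.0
```

```bash
python3 rd.py
```

```text
dial 153.0 plunger mm 6.68 209 [ 0.5692 -0.0566  0.129 ]
[0.4887 0.0504 0.1313] 0.225 [ 0.4 -0.3  1.1] phi -18.8 r 37.2 y off 1.0
```

Request:
{"fn": "jog_arm", "kwargs": {
  "moves": [
    [[0,0,0],0,0],
    [[0,0,0],0,0],
    [[0,0,0],0,0]
  ],
  "newtons": 5
}}

```text
t: 16.63
tool_pos: [0.4885, 0.0499, 0.1315]
orientation: [[0.997, -0.079, 0.002], [-0.079, -0.997, 0.0], [0.002, -0.0, -1.0]]
force: [-0.2, 0.6, 1.1]
opening: 0.116
grip_force: 5.0
```

```bash
python3 rd.py
```

```text
dial 151.3 plunger mm 6.6 210 [ 0.5692 -0.0568  0.129 ]
[0.4885 0.0499 0.1314] 0.119 [ 1.4 -1.4  2.3] phi -19.0 r 37.5 y off 0.5
```

Request:
{"fn": "jog_arm", "kwargs": {
  "moves": [
    [[3,0,-1],0,0],
    [[6.2,0,-1.7],0,0],
    [[9.4,0,-2.1],0,0],
    [[9.4,0,-2.1],0,0],
    [[9.4,0,-2.1],0,0]
  ]
}}

```text
t: 17.1
tool_pos: [0.4958, 0.0493, 0.1322]
orientation: [[0.997, -0.08, -0.003], [-0.08, -0.997, 0.0], [-0.003, 0.0, -1.0]]
force: [-4.7, 2.6, 0.4]
opening: 0.115
grip_force: 5.0
```

```bash
python3 rd.py
```

```text
dial 190.9 plunger mm 8.33 210 [ 0.5692 -0.0566  0.129 ]
[0.4959 0.0493 0.1322] 0.114 [-4.1  2.3  0.9] phi -7.4 r 36.5 y off 0.4
```

Request:
{"fn": "jog_arm", "kwargs": {
  "moves": [
    [[1.6,0,0],0,0],
    [[3.3,0,-0.1],0,0],
    [[3.3,0,-0.1],0,0],
    [[3.3,0,-0.1],0,0]
  ]
}}

```text
t: 17.48
tool_pos: [0.4996, 0.049, 0.1323]
orientation: [[0.997, -0.08, -0.002], [-0.08, -0.997, 0.0], [-0.002, 0.0, -1.0]]
force: [-4.6, 2.7, -0.3]
opening: 0.116
grip_force: 5.0
```

```bash
python3 rd.py
```

```text
dial 202.0 plunger mm 8.81 216 [ 0.5692 -0.0566  0.129 ]
[0.4996 0.0489 0.1323] 0.112 [-4.3  2.7 -0.7] phi -1.6 r 36.3 y off 0.4
```

Request:
{"fn": "jog_arm", "kwargs": {
  "moves": [
    [[1.8,0,0],0,0],
    [[3.6,0,0.1],0,0],
    [[3.6,0,0.1],0,0],
    [[3.6,0,0.1],0,0]
  ]
}}

```text
t: 17.87
tool_pos: [0.5036, 0.0487, 0.1323]
orientation: [[0.997, -0.08, -0.001], [-0.08, -0.997, 0.0], [-0.001, 0.0, -1.0]]
force: [-4.1, 2.3, -2.0]
opening: 0.115
grip_force: 5.0
```

```bash
python3 rd.py; python3 rd.py
```

```text
dial 205.1 plunger mm 8.95 217 [ 0.5692 -0.0566  0.129 ]
[0.5036 0.0487 0.1322] 0.115 [-3.1  3.  -2.9] phi 4.7 r 36.4 y off 0.4
dial 205.1 plunger mm 8.95 217 [ 0.5692 -0.0566  0.129 ]
[0.5036 0.0487 0.1323] 0.114 [-4.1  2.5 -2.4] phi 4.7 r 36.4 y off 0.4
```

Request:
{"fn": "jog_arm", "kwargs": {
  "moves": [
    [[1.8,0,0.1],0,0],
    [[3.8,0,0.4],0,0],
    [[3.8,0,0.4],0,0],
    [[3.8,0,0.4],0,0]
  ]
}}

```text
t: 18.3
tool_pos: [0.5077, 0.0483, 0.132]
orientation: [[0.997, -0.08, -0.0], [-0.08, -0.997, -0.0], [-0.0, 0.0, -1.0]]
force: [-3.5, 2.1, -2.5]
opening: 0.112
grip_force: 5.0
```

```bash
python3 rd.py; python3 rd.py
```

```text
dial 199.0 plunger mm 8.68 214 [ 0.5692 -0.0568  0.129 ]
[0.5076 0.0483 0.132 ] 0.118 [-3.6  1.9 -2.7] phi 11.0 r 36.7 y off 0.4
dial 199.0 plunger mm 8.68 213 [ 0.5692 -0.0568  0.129 ]
[0.5077 0.0483 0.132 ] 0.114 [-2.8  1.7 -3.5] phi 11.1 r 36.7 y off 0.4
```

Request:
{"fn": "jog_arm", "kwargs": {
  "moves": [
    [[-2,0,-0.2],0,0],
    [[-4,0,-0.4],0,0],
    [[-5.5,0,-0.5],0,0],
    [[-5.5,0,-0.5],0,0]
  ]
}}

```text
t: 18.73
tool_pos: [0.5038, 0.0487, 0.1336]
orientation: [[0.997, -0.079, 0.004], [-0.079, -0.997, 0.0], [0.004, -0.0, -1.0]]
force: [3.8, -1.8, -2.4]
opening: 0.114
grip_force: 5.0
```

```bash
python3 rd.py; python3 rd.py
```

```text
dial 203.9 plunger mm 8.9 217 [ 0.5692 -0.0566  0.129 ]
[0.5037 0.0487 0.1336] 0.113 [ 3.8 -2.7 -3.6] phi 4.7 r 37.7 y off 0.5
dial 203.6 plunger mm 8.88 215 [ 0.5692 -0.0566  0.129 ]
[0.5036 0.0487 0.1336] 0.116 [ 4.6 -1.2 -2.4] phi 4.6 r 37.7 y off 0.5
```

Request:
{"fn": "jog_arm", "kwargs": {
  "moves": [
    [[-1.1,0,0],0,0],
    [[-2.2,0,0],0,0],
    [[-2.2,0,0],0,0],
    [[-2.2,0,0],0,0]
  ]
}}

```text
t: 19.17
tool_pos: [0.5014, 0.0489, 0.1338]
orientation: [[0.997, -0.079, 0.003], [-0.079, -0.997, 0.0], [0.003, -0.0, -1.0]]
force: [3.7, -3.0, 0.5]
opening: 0.112
grip_force: 5.0
```

```bash
python3 rd.py; python3 rd.py
```

```text
dial 203.1 plunger mm 8.86 216 [ 0.5692 -0.0566  0.129 ]
[0.5013 0.0489 0.1338] 0.113 [ 4.4 -3.2  0.4] phi 1.0 r 37.8 y off 0.5
dial 203.1 plunger mm 8.86 216 [ 0.5692 -0.0566  0.129 ]
[0.5013 0.049  0.1338] 0.116 [ 4.3 -3.1  0.6] phi 1.1 r 37.8 y off 0.5
```

Request:
{"fn": "jog_arm", "kwargs": {
  "moves": [
    [[1.5,0,0],0,0],
    [[3,0,0],0,0],
    [[3,0,0],0,0],
    [[3,0,0],0,0]
  ]
}}

```text
t: 19.6
tool_pos: [0.5021, 0.0488, 0.1335]
orientation: [[0.997, -0.08, -0.002], [-0.08, -0.997, -0.0], [-0.002, 0.0, -1.0]]
force: [-2.3, -0.8, 6.1]
opening: 0.115
grip_force: 5.0
```

```bash
python3 rd.py; python3 rd.py
```

```text
dial 204.6 plunger mm 8.93 216 [ 0.5692 -0.0566  0.129 ]
[0.5021 0.0488 0.1335] 0.117 [-2.6  0.1  4.6] phi 2.2 r 37.5 y off 0.4
dial 204.6 plunger mm 8.93 216 [ 0.5692 -0.0566  0.129 ]
[0.5021 0.0488 0.1335] 0.118 [-2.2  0.5  6.2] phi 2.2 r 37.5 y off 0.4
```

Request:
{"fn": "jog_arm", "kwargs": {
  "moves": [
    [[0.9,0,-0.3],0,0],
    [[0.9,0,-0.3],0,0],
    [[0.9,0,-0.3],0,0]
  ]
}}

```text
t: 19.95
tool_pos: [0.5022, 0.0488, 0.1334]
orientation: [[0.997, -0.08, -0.004], [-0.08, -0.997, -0.0], [-0.004, 0.0, -1.0]]
force: [-3.7, 1.1, 5.4]
opening: 0.115
grip_force: 5.0
```

```bash
python3 rd.py; python3 rd.py
```

```text
dial 204.9 plunger mm 8.94 217 [ 0.5692 -0.0566  0.129 ]
[0.5023 0.0488 0.1334] 0.113 [-3.4  0.5  5.8] phi 2.5 r 37.5 y off 0.4
dial 204.9 plunger mm 8.94 216 [ 0.5692 -0.0566  0.129 ]
[0.5023 0.0488 0.1335] 0.112 [-2.7  0.3  5.4] phi 2.5 r 37.5 y off 0.4
```

Request:
{"fn": "jog_arm", "kwargs": {
  "moves": [
    [[0.8,0,-0.3],0,0],
    [[0.8,0,-0.3],0,0],
    [[0.8,0,-0.3],0,0]
  ]
}}

```text
t: 20.3
tool_pos: [0.5035, 0.0487, 0.1332]
orientation: [[0.997, -0.08, -0.003], [-0.08, -0.997, -0.0], [-0.003, 0.0, -1.0]]
force: [-4.0, 1.4, 3.3]
opening: 0.115
grip_force: 5.0
```

```bash
python3 rd.py
```

```text
dial 205.1 plunger mm 8.95 215 [ 0.5692 -0.0566  0.129 ]
[0.5037 0.0487 0.1332] 0.114 [-4.9  1.1  3.5] phi 4.8 r 37.3 y off 0.4
```

Request:
{"fn": "jog_arm", "kwargs": {
  "moves": [
    [[0,0,0],0,20],
    [[0,0,0],0,20],
    [[0,0,-10],0,20],
    [[0,0,-40],0,20],
    [[0,0,-60],0,20]
  ]
}}

```text
t: 20.77
tool_pos: [0.5057, 0.0485, 0.1953]
orientation: [[0.997, -0.079, 0.002], [-0.079, -0.997, -0.0], [0.002, 0.0, -1.0]]
force: [0.9, -0.2, 0.5]
opening: 0.228
grip_force: 0.0
```

Request:
{"fn": "jog_arm", "kwargs": {
  "moves": [
    [[0,0,0],0,20],
    [[0,0,0],0,20],
    [[0,0,0],0,20]
  ]
}}

```text
t: 21.02
tool_pos: [0.5046, 0.0485, 0.1932]
orientation: [[0.997, -0.08, -0.0], [-0.08, -0.997, 0.0], [-0.0, -0.0, -1.0]]
force: [0.5, -0.6, -0.0]
opening: 0.228
grip_force: 0.0
```

```bash
python3 rd.py; python3 rd.py
```

```text
dial 204.6 plunger mm 8.93 206 [ 0.5692 -0.0568  0.129 ]
[0.5043 0.0484 0.1927] 0.231 [-0.  -0.8 -0.8] phi 2.2 r 96.7 y off 0.2
dial 205.0 plunger mm 8.94 207 [ 0.5692 -0.0568  0.129 ]
[0.5042 0.0483 0.1924] 0.23 [0.  0.4 0.1] phi 2.2 r 96.5 y off 0.1
```

```bash
python3 -c "from bench import *; print(hand_in())"
```

```text
the job is handed in; nothing more can be done
None
```

Job handed in: the round back pressed the plunger in about 2.05 mm (after one slide overshoot to 4.3 mm, pushed back), and the lobe stands within about 2° of its peak at about 6.9 mm lift, with the robot clear of everything.

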